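Unhitch the trailer tongue and hold it up

TASK

A small trailer tongue is locked on the ball of a bench mount. Draw the yellow-headed safety pin out of the coupler and put it in the clear round tub, then pull the red latch handle sideways against its spring as far as it goes, and keep it pulled while you lift the tongue off the ball by it. Finish while still holding the tongue over its mount, roughly level and about 10 cm higher than it sat; leave the doming blocks where they stand.

Things in the scene. Friction and masses are not known exactly. Their poses are not given: they have to be found in the camera images.
- mount: Fixed bench mount: dark base plate 235 x 90 x 10 mm, steel ball (40 mm diameter, thin neck) and a blue U cradle carrying the tongue 130 mm behind the ball, its cheeks 14 mm up the tongue's sides. Origin on the table under the ball; x runs from ball to cradle (roughly away from the robot), y to the left of that, z up.
- ball (a point): Centre of the mount's ball, 65 mm above the table; axes as the mount.
- coupler: Loose grey coupler with 30 x 30 mm aluminium tongue, 0.5 kg with latch. Origin: centre of its ball socket (on the ball at the start), axes as the mount. Housing x -30 to 64, tongue on to x = 168, top z = 38 mm. The latch fork reaches under the ball to z = -26 mm; it passes the ball's top at 46 mm of straight lift. Balance point x = 41 mm, under the handle.
- latch (a joint): Travel of the sprung latch on the coupler, m: 0 = shut (fork under the ball; the spring returns it there), 0.024 = fully pulled, toward the coupler's -y (robot's right). 3 N at the start, 9 N fully pulled. Ball free above 0.020. The pin, while in, blocks it after 1 to 3 mm. Once the tongue is off the ball the latch may close again: no harm.
- handle (a point): Middle of the top edge of the red latch handle, an upright fin 12 mm thick (y), 34 mm long (x), 50 mm high, its top 93.5 mm above the coupler's origin, with a dark foot 18 mm wide up to 48.5 mm, on the steel latch plate (top 43.5 mm). Latch shut: at x = 41, y = 0 mm of the coupler; it travels with the latch to -y. Axes as the coupler.
- pin: Loose safety pin, 40 g: steel shank 8 mm thick, 15 mm long, under a flange (18 mm wide, 3 mm thick) and a yellow round knob 14 mm diameter, 25 mm high. Origin at the flange's underside, z up along the knob (top at 28 mm). At the start upright in a 10 mm hole at x = -18, y = 0 mm of the coupler, flange on the latch plate; pulls straight up.
- tub: Clear round open plastic tub, loose, 86 mm diameter, 34 mm high; inside 72 mm wide, floor 2 mm. Origin at the centre of its underside. It may stand at the left or the right of the mount.
- doming_block: Light grey metal doming block with round hollows, 53 x 52 x 26 mm, loose, on the other side of the mount from the tub (two more of its kind lie far right); a bystander. Origin at the centre of its underside.
There are look-alikes about, which are no part of the job. There is more than one size of the tub; the one meant has the size given above.

How it is judged:
By the outcome, as a careful person would: the job done as asked, in the order asked, and still so for the second after the job is handed in, while the arm keeps its last pose, push and grip.
It also fails if it takes over 58 s, if anything falls off the work surface, if the arm or the gripper's body presses on something with over 40 N, if the wrist force passes 120 N, or if a joint passes its speed limit or range.

ROBOT

A 6-joint arm with a two-finger parallel gripper is mounted at the origin on a cart in front of the work surface, level with it; the furniture and walls round the work are solid. World frame = base frame: x ahead of the robot, y to its left, z up, the work surface at z = 0. Lengths are in m, angles in rad, forces in N, time in s.
With the tool pointing down it reaches from about 0.35 to 0.725 m from the base axis. Payload 6 kg.
Tool frame: the origin (TCP) lies at the very end of the fingers, on their centre line; the grasp point (between the pads) lies 19 mm behind it; z points along the fingers, y is the line along which they close (so a half turn about z gives the same grasp; the last joint's range is limited). The gripper opens to 85 mm and grips with 20 to 120 N. Pads are 22 mm wide; open, the fingers measure 114 mm over their backs; the gripper's body (76 mm by 85 mm) begins 54 mm behind the grasp point. The pads swing forward as they close: fully open they stand 13 mm farther back than shut.
Start: joints at [1.586, 0.04, 0.085, 0, -1.615, -0.334], TCP at [0.188, 0.57, 0.231] pointing down, gripper open.
Joint ranges: [-2.56, 2.56], [-1.29, 2.01], [-1.08, 1.49], [-3.29, 1.98], [-2.81, -0.18], [-2.99, 2.99]. Speed limits (rad/s): [2.57, 2.57, 3.01, 3.14, 3.14, 3.14].

INTERFACE

Orientations are given as a rotation vector (axis times angle).
In Python, from station import telemetry, camera, workorder gives the robot as it stands.
- The arm moves only by the shell command python3 -m pendant 'ROWS' [FORCE]. ROWS is JSON, one flat list of numbers, 7 for each row, row after row: the shift along the tool's x, y, z in mm, then the turn, a rotation vector about the tool's x, y, z in rad, then the finger opening in mm, from 0 to 85.4. In form: [x, y, z, rx, ry, rz, jaw, x, y, z, rx, ry, rz, jaw, ...]. A call has exactly 5 rows; each row shifts and turns the commanded pose from where the row before left it, along the tool's axes as they then stand; what a row does not reach is not made up. A row lasts 1/12 s, in which the tool goes at most 41.7 mm and 7.16 degrees, less where a joint would pass 70% of its speed; a pose out of reach is approached as far as the arm can. A call is refused whole if a number of a shift passes 41.7 or a number of a turn 0.125, either way. A call with a gripper value outside its range is refused whole. The fingers move at their own pace and stop on an object; FORCE is the grip in N (left out, the last holds). Time passes only in rows, so rows that do not move let the fingers close, or fill a call up. It gives the time, the measured TCP pose, the force, the opening and the grip force at its end, in the units of the state.
- telemetry.get_obs(): the state, without advancing time (a new reading comes with each control period).
- camera(name): name is "scene" or "top"; returns a dict with "frame" (420x560x3 uint8, red, green, blue), "camera_matrix" (3x3 intrinsics, pixels), "k1" (the pictures are not rectified: a ray, as slopes to the right and down, at radius r is drawn at 1 + k1 r^2 times it, then the intrinsics apply), "origin" and "attitude" of the camera in the world. Camera axes: x right, y down, z forward; pixel columns grow to the right and rows downward; lengths in m; the calibration is good to about 2 mm. A picture is of the moment at which its call begins. There is no depth.
- workorder.close_job(): hands the job in; it is judged then, once.
The state is a dict: "t": time; "q": joint angles; "qvel": joint speeds; "effort": joint torques, N m; "position": TCP position; "orientation": TCP orientation; "contact_force": force on the tool from outside, world axes, zero at the start; "wrist_torque": the same for the moment, N m; "finger_gap": finger opening in m; "finger_force": force on a finger pad.
Only numpy, scipy, OpenCV 4.12 (cv2) and the standard library are available. Lean on these libraries where they do the work, as an engineer would, in place of code of your own. Each camera call takes 0.05 s, during which the arm holds its last target. There are 200 camera calls.

## Working session

There is one attempt and no reset: what is moved stays moved. The work goes in short steps, Python scripts to look and compute and a shell command to move; the robot and the scene stay as the last step left them, time stands still between calls to the robot, and variables do not carry over. Pictures are saved under pics/ and viewed, at most 10 in all, crops included, and the job is handed in when it is done.

```bash
mkdir -p pics; cat > h.py <<'E'
import numpy as np, cv2
from station import telemetry, camera, workorder
from scipy.spatial.transform import Rotation as R
def att(c):
    a=np.array(c["attitude"],float)
    return a if a.shape==(3,3) else R.from_rotvec(a).as_matrix()
def ray(c,u,v):
    K=np.array(c["camera_matrix"]);k=c["k1"]
    d=cv2.undistortPoints(np.array([[[u,v]]],float),K,np.array([k,0,0,0.]))[0,0]
    return np.array(c["origin"]),att(c)@np.array([d[0],d[1],1])
def onz(c,u,v,z):
    o,d=ray(c,u,v); return o+d*(z-o[2])/d[2]
def two(c1,p1,c2,p2):
    o1,d1=ray(c1,*p1);o2,d2=ray(c2,*p2)
    s=np.linalg.lstsq(np.c_[d1,-d2],o2-o1,rcond=None)[0]
    a=o1+s[0]*d1;b=o2+s[1]*d2
    return (a+b)/2,np.linalg.norm(a-b)
def proj(c,P):
    x=att(c).T@(np.array(P)-c["origin"]); s=x[:2]/x[2]; s=s*(1+c["k1"]*(s@s))
    K=np.array(c["camera_matrix"]); return (K@[s[0],s[1],1])[:2]
def save(n,f,s=1,box=None):
    if box: f=f[box[1]:box[3],box[0]:box[2]]
    cv2.imwrite("pics/"+n,cv2.cvtColor(cv2.resize(f,None,fx=s,fy=s,interpolation=cv2.INTER_CUBIC),cv2.COLOR_RGB2BGR))
E
python3 - <<'E'
from h import *
for n in("scene","top"):
    c=camera(n); save(n+"0.png",c["frame"]); print(n,c["origin"],c["attitude"],c["camera_matrix"],c["k1"])
o=telemetry.get_obs();print(o)
E
```

```text
scene [-0.01889435 -0.40182663  0.74643631] [-2.16852762  1.01234847 -0.39254865] [[392.98089647   0.         276.93407106]
 [  0.         392.98089647 205.78100525]
 [  0.           0.           1.        ]] -0.023832937960960088
top [0.26625445 0.01367879 1.04586732] [-2.12362826  2.14694105 -0.19182145] [[398.20552915   0.         278.47960381]
 [  0.         398.20552915 211.16517242]
 [  0.           0.           1.        ]] -0.06288911767657912
{'t': 0.1, 'q': array([ 1.58568927e+00,  4.07646674e-02,  8.39293698e-02, -3.82920812e-04,
       -1.61550039e+00, -3.33702300e-01]), 'qvel': array([ 0.00146892, -0.00054135,  0.00295841,  0.00051555,  0.00112988,
        0.00106336]), 'effort': array([-5.47331379e-03, -3.69339180e+01,  3.48277581e+01,  6.95170507e+00,
       -4.63940742e-03, -6.98292837e-07]), 'position': array([0.18790673, 0.56951461, 0.23038667]), 'orientation': array([ 3.10020526e+00, -4.98389213e-01, -1.72392654e-04]), 'contact_force': array([ 0.60425952, -0.48900214, -0.39667851]), 'wrist_torque': array([ 0.00980848, -0.07771902,  0.01004705]), 'finger_force': 0.0, 'finger_gap': 0.08561355399379439}
```

View pics/scene0.png

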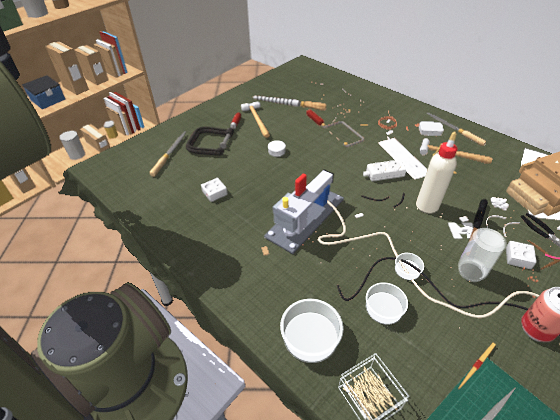

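View pics/top0.png

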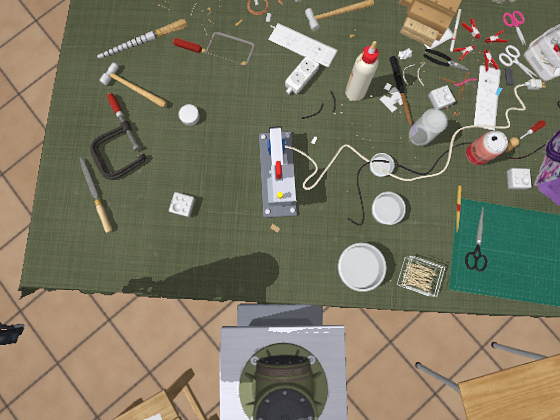

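Scene: mount with red handle at top (278,170) and the yellow knob at (280,195). There are three tubs: big (362,267), medium (388,208) and small (382,165). A doming block is at (182,205). At about 380 px/m the medium one (~34 px) fits 86 mm. I'll measure it and check with a crop.

```bash
python3 - <<'E'
from h import *
t=camera("top");s=camera("scene")
def blob(c,lo,hi,box):
    x0,y0,x1,y1=box;h=cv2.cvtColor(c["frame"],cv2.COLOR_RGB2HSV)[y0:y1,x0:x1]
    m=cv2.inRange(h,lo,hi);n,l,st,ce=cv2.connectedComponentsWithStats(m)
    i=1+np.argmax(st[1:,4]);ys,xs=np.where(l==i);return ce[i]+[x0,y0],st[i],np.c_[xs+x0,ys+y0]
R_=((0,150,90),(8,255,255));Y_=((22,120,90),(35,255,255));B_=((105,100,50),(125,255,255))
for nm,m in(("red",R_),("yel",Y_),("blue",B_)):
    a=blob(t,*m,(250,120,310,225));b=blob(s,*m,(260,160,350,250))
    print(nm,a[0],a[1],b[0],b[1],two(t,a[0],s,b[0]))
    if nm!="blue": print(' onz',onz(t,*a[0],.155 if nm=="red" else .13))
# tubs
g=cv2.cvtColor(t["frame"],cv2.COLOR_RGB2HSV);m=cv2.inRange(g,(0,0,120),(179,60,255));m[300:]=0
cs,_=cv2.findContours(m,cv2.RETR_EXTERNAL,cv2.CHAIN_APPROX_NONE)
for k in cs:
    if cv2.contourArea(k)>250:
        (u,v),r=cv2.minEnclosingCircle(k); p=onz(t,u,v,.034); q=onz(t,u+r,v,.034); print("tub?",round(u),round(v),round(r,1),p.round(3),"diam",2000*abs(np.linalg.norm(q-p)).round(4))
save("cropA.png",t["frame"],4,(245,115,440,255))
save("cropB.png",s["frame"],5,(255,160,375,260))
E
```

```text
red [277.95 169.65] [26 41  5 18 80] [300.01104972 184.17679558] [ 35  14  11  22 181] (array([0.52304445, 0.0058663 , 0.13699641]), np.float64(0.00012558538499995525))
 onz [0.51800626 0.00598082 0.155     ]
yel [279.55172414 194.68965517] [27 72  6  6 29] [285.  202.3] [23 37  5 11 50] (array([0.46511372, 0.00280362, 0.12435324]), np.float64(0.0005850162606301215))
 onz [0.46412441 0.00268446 0.13      ]
blue [268.66666667 146.42857143] [17 19  4 16 42] [322.75609756 196.79268293] [ 54  25  16  22 164] (array([ 6.35480803e-01,  2.30284428e-02, -4.55763514e-04]), np.float64(0.018724125956057706))
tub? 420 277 25.5 [ 0.269 -0.354  0.034] diam 132.8
tub? 361 267 24.9 [ 0.296 -0.203  0.034] diam 127.2
tub? 181 204 14.1 [0.463 0.258 0.034] diam 73.4
tub? 388 208 17.3 [ 0.446 -0.28   0.034] diam 91.39999999999999
tub? 519 178 14.4 [ 0.524 -0.644  0.034] diam 82.60000000000001
tub? 278 173 45.5 [0.543 0.006 0.034] diam 239.4
tub? 188 114 10.8 [0.71  0.246 0.034] diam 59.0
tub? 430 114 33.8 [ 0.706 -0.414  0.034] diam 191.0
tub? 389 98 14.8 [ 0.755 -0.303  0.034] diam 82.60000000000001
tub? 361 78 25.0 [ 0.814 -0.227  0.034] diam 140.0
tub? 431 105 151.7 [ 0.732 -0.418  0.034] diam 897.8000000000001
tub? 297 55 40.2 [ 0.885 -0.052  0.034] diam 226.0
```

View pics/cropA.png

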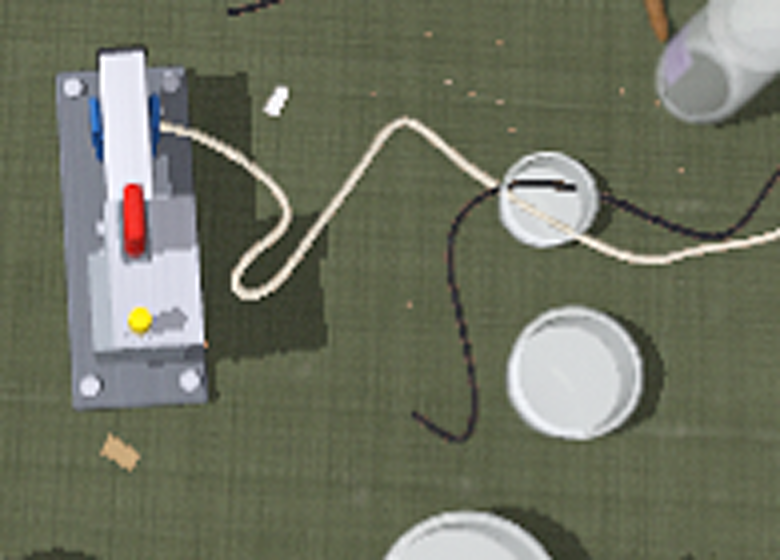

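View pics/cropB.png

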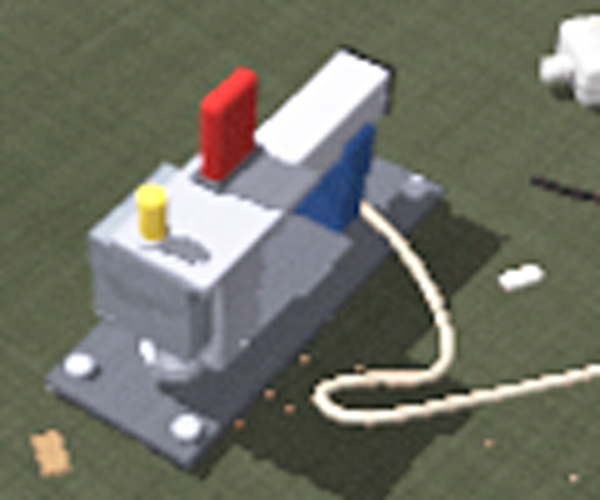

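The medium tub (388,208) measures about 86–91 mm outside, against 127 mm for the big one and ~60 mm for the small one, so it is the one meant. It stands at (0.446,-0.280). Pin centre z is 0.124 (expected 0.124), and the pin–handle distance is 58 mm (expected 59). Next I'll check the yaw from the plate bolts.

```bash
cat >> h.py <<'E'
def rel(P,yaw):
    o=telemetry.get_obs();M=R.from_rotvec(o["orientation"]).as_matrix()
    c,s=np.cos(yaw),np.sin(yaw);T=np.array([[c,s,0],[s,-c,0],[0,0,-1]])
    print("t",o["t"],"pos",o["position"].round(4),"F",o["contact_force"].round(1),"gap",o["finger_gap"].round(4),"ff",o["finger_force"])
    print("shift now mm",(1000*M.T@(np.array(P)-o["position"])).round(1),"after turn",(1000*T.T@(np.array(P)-o["position"])).round(1),"turn",R.from_matrix(M.T@T).as_rotvec().round(3))
E
python3 - <<'E'
from h import *
t=camera("top")
b=[onz(t,245+u/4,115+v/4,.014)[:2] for u,v in((90,385),(72,87),(190,381),(170,80))]
for i in(0,2): d=b[i+1]-b[i];print(b[i],b[i+1],np.degrees(np.arctan2(d[1],d[0])),np.linalg.norm(d))
print("mid",sum(b)/4)
rel([.465,.003,.20],np.radians(3.2))
E
```

```text
[0.44499166 0.03351399] [0.65104233 0.04443619] 3.034257585960039 0.206339945647159
[ 0.44698308 -0.03228481] [ 0.65545757 -0.02238153] 2.7197107512755254 0.20870958157879949
mid [0.54961866 0.00582096]Traceback (most recent call last):
  File "<stdin>", line 6, in <module>
  File "h.py", line 27, in rel
    print("t",o["t"],"pos",o["position"].round(4),"F",o["contact_force"].round(1),"gap",o["finger_gap"].round(4),"ff",o["finger_force"])
                                                                                        ^^^^^^^^^^^^^^^^^^^^^
AttributeError: 'float' object has no attribute 'round'
```

```bash
python3 -m pendant '[0,0,0,0,0,-0.123,85, 0,0,0,0,0,-0.123,85, 0,0,0,0,0,-0.123,85, 0,0,0,0,0,0,85, 0,0,0,0,0,0,85]' 60; python3 -c "
from h import *
rel([.465,.003,.20],np.radians(3.2))"
```

```text
t: 0.67
position: [0.188, 0.5697, 0.2311]
orientation: [3.14, 0.073, -0.0]
contact_force: [-0.7, -0.2, 0.4]
finger_gap: 0.0849
finger_force: 0.0Traceback (most recent call last):
  File "<string>", line 3, in <module>
    rel([.465,.003,.20],np.radians(3.2))
    ~~~^^^^^^^^^^^^^^^^^^^^^^^^^^^^^^^^^
  File "h.py", line 27, in rel
    print("t",o["t"],"pos",o["position"].round(4),"F",o["contact_force"].round(1),"gap",o["finger_gap"].round(4),"ff",o["finger_force"])
                                                                                        ^^^^^^^^^^^^^^^^^^^^^
AttributeError: 'float' object has no attribute 'round'
```

```bash
sed -i 's/o\["finger_gap"\].round(4)/o["finger_gap"]/' h.py
python3 -m pendant '[15.6,36.2,0,0,0,0,50, 15.6,36.2,0,0,0,0,50, 15.6,36.2,0,0,0,0,50, 15.6,36.2,0,0,0,0,50, 15.6,36.2,0,0,0,0,50]' 60 
python3 -m pendant '[15.6,36.2,0,0,0,0,50, 15.6,36.2,0,0,0,0,50, 15.6,36.2,0,0,0,0,50, 15.6,36.2,0,0,0,0,50, 15.6,36.2,0,0,0,0,50]' 
python3 -m pendant '[15.6,36.2,0,0,0,0,50, 15.6,36.2,0,0,0,0,50, 15.6,36.2,0,0,0,0,50, 15.6,36.2,0,0,0,0,50, 0,0,0,0,0,0,50]' 
python3 -c "
from h import *
rel([.465,.003,.20],np.radians(2.9))"
```

```text
t: 1.08
position: [0.2754, 0.3912, 0.2313]
orientation: [-3.141, -0.073, -0.0]
contact_force: [1.1, 0.6, 0.6]
finger_gap: 0.0499
finger_force: 0.0
t: 1.5
position: [0.3623, 0.2143, 0.2316]
orientation: [-3.14, -0.073, -0.001]
contact_force: [1.7, 1.1, 0.1]
finger_gap: 0.0498
finger_force: 0.0
t: 1.92
position: [0.4331, 0.069, 0.2315]
orientation: [3.139, 0.061, 0.0]
contact_force: [-0.4, 1.4, -0.3]
finger_gap: 0.0502
finger_force: 0.0
t 1.9167 pos [0.4331 0.069  0.2315] F [-0.4  1.4 -0.3] gap 0.05020080953430442 ff 0.0
shift now mm [29.4 67.1 31.6] after turn [28.6 67.5 31.5] turn [ 0.002 -0.    -0.012]
```

```bash

python3 -m pendant '[14.5,33.5,0,0,0,-0.012,50, 14.5,33.5,0,0,0,0,50, 0,0,20,0,0,0,50, 0,0,20,0,0,0,50, 0,0,0,0,0,0,50]' 
python3 - <<'E'
from h import *
rel([.465,.003,.116],np.radians(2.9))
t=camera("top");s=camera("scene")
save("c1.png",np.hstack([cv2.resize(t["frame"][120:230,220:330],(400,400)),cv2.resize(s["frame"][150:260,240:350],(400,400))]))
E
```

```text
t: 2.33
position: [0.4627, 0.0086, 0.1871]
orientation: [3.14, 0.089, -0.01]
contact_force: [-1.1, 0.2, -1.0]
finger_gap: 0.0499
finger_force: 0.0
t 2.3333 pos [0.4627 0.0086 0.1871] F [-1.1  0.2 -1. ] gap 0.049862807149379844 ff 0.0
shift now mm [ 2.4  5.7 71.1] after turn [ 2.   5.7 71.1] turn [0.    0.006 0.006]
```

View pics/c1.png

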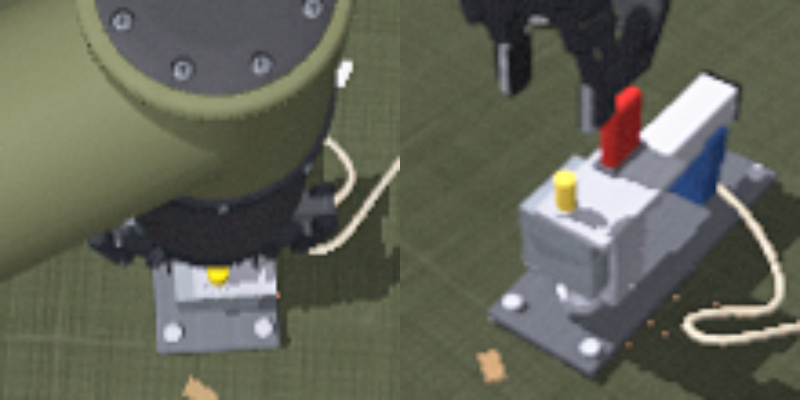

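The gripper is open above the pin with the knob (left tile 217,275; right tile 565,190) clear below it. I'll go down.

```bash

python3 -m pendant '[2,5.7,0,0,0,0,50, 0,0,20,0,0,0,50, 0,0,20,0,0,0,50, 0,0,15,0,0,0,50, 0,0,0,0,0,0,50]' 
python3 - <<'E'
from h import *
rel([.465,.003,.116],np.radians(2.9))
E
```

```text
t: 2.85
position: [0.4657, 0.0038, 0.1344]
orientation: [3.14, 0.098, -0.005]
contact_force: [-0.1, 1.1, -0.3]
finger_gap: 0.0502
finger_force: 0.0
t 2.85 pos [0.4657 0.0038 0.1344] F [-0.1  1.1 -0.3] gap 0.05021350388124619 ff 0.0
shift now mm [-0.7  0.8 18.4] after turn [-0.8  0.8 18.4] turn [0.    0.003 0.012]
```

```bash

python3 -m pendant '[0,0,9,0,0,0.006,50, 0,0,9,0,0,0,50, 0,0,0,0,0,0,50, 0,0,0,0,0,0,8, 0,0,0,0,0,0,8]' 40
python3 -m pendant '[0,0,0,0,0,0,8, 0,0,0,0,0,0,8, 0,0,0,0,0,0,8, 0,0,0,0,0,0,8, 0,0,0,0,0,0,8]' 40

```

```text
t: 3.27
position: [0.467, 0.0037, 0.1191]
orientation: [3.14, 0.088, 0.002]
contact_force: [0.0, -0.4, -0.0]
finger_gap: 0.0267
finger_force: 0.0
t: 3.68
position: [0.467, 0.0038, 0.1191]
orientation: [3.14, 0.088, 0.002]
contact_force: [-0.9, 1.2, 4.7]
finger_gap: 0.0119
finger_force: 39.0
```

```bash

python3 -m pendant '[0,0,-4,0,0,0,8, 0,0,-8,0,0,0,8, 0,0,-10,0,0,0,8, 0,0,-10,0,0,0,8, 0,0,-10,0,0,0,8]' 60
python3 -m pendant '[0,0,-10,0,0,0,8, 0,0,-10,0,0,0,8, 0,0,0,0,0,0,8, 0,0,0,0,0,0,8, 0,0,0,0,0,0,8]' 60
python3 - <<'E'
from h import *
rel([.448,-.28,.18],np.radians(2.9))
t=camera("top");s=camera("scene")
save("c2.png",np.hstack([cv2.resize(t["frame"][120:230,220:330],(400,400)),cv2.resize(s["frame"][130:240,230:340],(400,400))]))
E
```

```text
t: 4.1
position: [0.4668, 0.0037, 0.1617]
orientation: [3.14, 0.088, 0.001]
contact_force: [0.3, 0.4, -0.1]
finger_gap: 0.0116
finger_force: 58.5
t: 4.52
position: [0.4664, 0.0038, 0.1798]
orientation: [-3.14, -0.088, 0.001]
contact_force: [0.3, 0.2, 0.0]
finger_gap: 0.0111
finger_force: 58.5
t 4.5167 pos [0.4664 0.0038 0.1798] F [0.3 0.2 0. ] gap 0.011077419145308742 ff 58.508378863334656
shift now mm [-3.430e+01  2.823e+02 -2.000e-01] after turn [-3.280e+01  2.825e+02 -2.000e-01] turn [-0.     0.001  0.006]
```

View pics/c2.png

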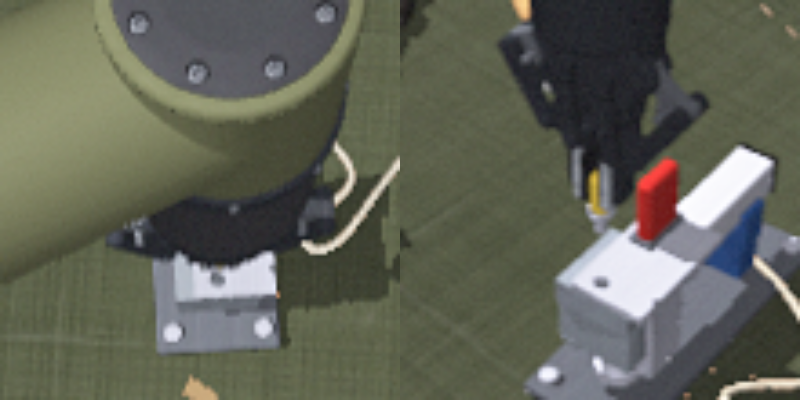

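The pin is out of its hole (right tile 600,282) and held in the fingers at (597,195). I'll carry it to the tub.

```bash

python3 -m pendant '[-4,35,0,0,0,0,8, -4,35,0,0,0,0,8, -4,35,0,0,0,0,8, -4,35,0,0,0,0,8, -4,35,0,0,0,0,8]' 40
python3 -m pendant '[-4,35,0,0,0,0,8, -4,35,0,0,0,0,8, -4,35,0,0,0,0,8, 0,0,0,0,0,0,8, 0,0,0,0,0,0,8]' 40
python3 - <<'E'
from h import *
rel([.448,-.282,.033],np.radians(2.9))
E
```

```text
t: 5.03
position: [0.4559, -0.1736, 0.1799]
orientation: [3.14, 0.089, -0.001]
contact_force: [0.9, 1.3, -0.1]
finger_gap: 0.0108
finger_force: 58.5
t: 5.45
position: [0.4495, -0.2791, 0.1791]
orientation: [-3.14, -0.083, 0.003]
contact_force: [-0.3, 1.0, -1.4]
finger_gap: 0.0114
finger_force: 58.5
t 5.45 pos [ 0.4495 -0.2791  0.1791] F [-0.3  1.  -1.4] gap 0.01144905776195882 ff 58.50926756858826
shift now mm [ -1.4   2.9 146.1] after turn [ -1.7   2.8 146.1] turn [-0.001  0.002  0.002]
```

```bash

python3 -m pendant '[-1.5,3,0,0,0,0,8, 0,0,35,0,0,0,8, 0,0,35,0,0,0,8, 0,0,30,0,0,0,8, 0,0,20,0,0,0,8]' 40
python3 -m pendant '[0,0,13,0,0,0,8, 0,0,12,0,0,0,8, 0,0,0,0,0,0,8, 0,0,0,0,0,0,8, 0,0,0,0,0,0,8]' 40

```

```text
t: 5.87
position: [0.448, -0.2788, 0.0569]
orientation: [-3.138, -0.091, 0.005]
contact_force: [-1.6, -0.8, -1.1]
finger_gap: 0.0115
finger_force: 58.5
t: 6.28
position: [0.45, -0.2807, 0.0368]
orientation: [3.139, 0.09, 0.003]
contact_force: [-0.4, -0.3, -0.1]
finger_gap: 0.0112
finger_force: 58.5
```

```bash

python3 -m pendant '[0,0,3,0,0,0,8, 0,0,0,0,0,0,32, 0,0,0,0,0,0,32, 0,0,0,0,0,0,32, 0,0,0,0,0,0,32]' 40
python3 -m pendant '[0,0,-10,0,0,0,32, 0,0,-35,0,0,0,32, 0,0,-40,0,0,0,32, 0,0,-40,0,0,0,32, 0,0,-35,0,0,0,32]' 40
python3 -m pendant '[0,-35,0,0,0,0,50, 0,-35,0,0,0,0,50, 0,-35,0,0,0,0,50, 0,-35,0,0,0,0,50, 0,-35,0,0,0,0,50]' 60
python3 - <<'E'
from h import *
rel([.465+.059,.006,.20],np.radians(2.9))
t=camera("top");s=camera("scene")
save("c3.png",np.hstack([cv2.resize(t["frame"][120:260,260:430],None,fx=2.35,fy=2.35),cv2.resize(s["frame"][170:310,280:450],None,fx=2.35,fy=2.35)]))
E
```

```text
t: 6.7
position: [0.4493, -0.2809, 0.0327]
orientation: [3.14, 0.088, 0.001]
contact_force: [0.2, 0.3, -0.7]
finger_gap: 0.0319
finger_force: 0.0
t: 7.12
position: [0.449, -0.2811, 0.1963]
orientation: [3.139, 0.088, 0.003]
contact_force: [1.1, 0.2, 0.4]
finger_gap: 0.0314
finger_force: 0.0
t: 7.53
position: [0.4388, -0.1048, 0.1935]
orientation: [3.14, 0.087, 0.002]
contact_force: [0.7, 1.0, -0.0]
finger_gap: 0.0501
finger_force: 0.0
t 7.5333 pos [ 0.4388 -0.1048  0.1935] F [ 0.7  1.  -0. ] gap 0.05005161866843045 ff 0.0
shift now mm [  91.2 -105.9   -6.4] after turn [  90.6 -106.4   -6.5] turn [ 0.    -0.001  0.005]
```

View pics/c3.png

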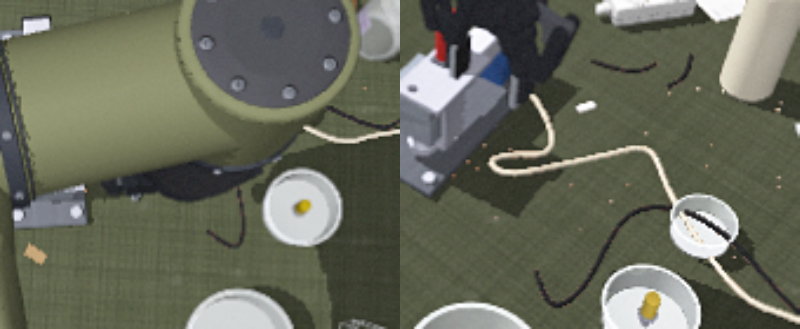

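The pin lies in the medium tub (left tile 303,207; right tile 650,305). Next is the handle.

```bash

python3 -m pendant '[22,-26,-2,0,0,0,50, 23,-27,-2,0,0,0,50, 23,-27,-2,0,0,0,50, 23,-26,0,0,0,0,50, 0,0,0,0,0,0,50]' 60
python3 -m pendant '[0,0,0,0,0,0,50, 0,0,0,0,0,0,50, 0,0,0,0,0,0,50, 0,0,0,0,0,0,50, 0,0,0,0,0,0,50]' 60
python3 - <<'E'
from h import *
rel([.465+.059,.006,.119],np.radians(2.9))
E
```

```text
t: 8.05
position: [0.5262, 0.008, 0.1976]
orientation: [3.14, 0.092, -0.002]
contact_force: [-1.1, -1.1, -0.7]
finger_gap: 0.0497
finger_force: 0.0
t: 8.47
position: [0.5239, 0.0042, 0.1989]
orientation: [-3.14, -0.087, -0.001]
contact_force: [-0.4, 0.1, 0.1]
finger_gap: 0.0496
finger_force: 0.0
t 8.4667 pos [0.5239 0.0042 0.1989] F [-0.4  0.1  0.1] gap 0.04955743844999423 ff 0.0
shift now mm [ 0.1 -1.8 79.9] after turn [ 0.1 -1.8 79.9] turn [-0.    -0.001  0.005]
```

```bash

python3 -m pendant '[0,-2,20,0,0,0,50, 0,0,25,0,0,0,50, 0,0,20,0,0,0,50, 0,0,13,0,0,0,50, 0,0,0,0,0,0,50]' 60
python3 -m pendant '[0,0,0,0,0,0,6, 0,0,0,0,0,0,6, 0,0,0,0,0,0,6, 0,0,0,0,0,0,6, 0,0,0,0,0,0,6]' 80
python3 -m pendant '[0,0,0,0,0,0,6, 0,0,0,0,0,0,6, 0,0,0,0,0,0,6, 0,0,0,0,0,0,6, 0,0,0,0,0,0,6]' 80

```

```text
t: 8.88
position: [0.5224, 0.0064, 0.1173]
orientation: [3.14, 0.087, -0.007]
contact_force: [-0.0, -0.3, -0.4]
finger_gap: 0.0504
finger_force: 0.0
t: 9.3
position: [0.5249, 0.0068, 0.1222]
orientation: [3.14, 0.088, 0.004]
contact_force: [-0.1, -1.1, 5.5]
finger_gap: 0.0109
finger_force: 78.2
t: 9.72
position: [0.5249, 0.0068, 0.1222]
orientation: [3.14, 0.089, 0.005]
contact_force: [0.2, -0.7, 6.0]
finger_gap: 0.0107
finger_force: 78.3
```

```bash

python3 -m pendant '[0,4,0,0,0,0,6, 0,4,0,0,0,0,6, 0,4,0,0,0,0,6, 0,3,0,0,0,0,6, 0,0,0,0,0,0,6]' 90
python3 -m pendant '[0,3,0,0,0,0,6, 0,3,0,0,0,0,6, 0,2,0,0,0,0,6, 0,0,0,0,0,0,6, 0,0,0,0,0,0,6]' 90

```

```text
t: 10.13
position: [0.5259, -0.0067, 0.1221]
orientation: [-3.137, -0.089, -0.006]
contact_force: [-1.3, 5.9, 6.4]
finger_gap: 0.0111
finger_force: 87.9
t: 10.55
position: [0.5263, -0.0139, 0.122]
orientation: [-3.136, -0.09, -0.006]
contact_force: [-1.2, 8.3, 7.1]
finger_gap: 0.0107
finger_force: 87.8
```

```bash

python3 -m pendant '[0,1.5,0,0,0,0,6, 0,1.5,0,0,0,0,6, 0,0,0,0,0,0,6, 0,0,0,0,0,0,6, 0,0,0,0,0,0,6]' 90
python3 -m pendant '[0,1.5,0,0,0,0,6, 0,0,0,0,0,0,6, 0,0,0,0,0,0,6, 0,0,0,0,0,0,6, 0,0,0,0,0,0,6]' 90

```

```text
t: 10.97
position: [0.5265, -0.0166, 0.122]
orientation: [-3.136, -0.09, -0.006]
contact_force: [-2.8, 8.3, 6.9]
finger_gap: 0.0107
finger_force: 87.8
t: 11.38
position: [0.5266, -0.018, 0.122]
orientation: [-3.136, -0.09, -0.006]
contact_force: [-2.3, 8.4, 8.1]
finger_gap: 0.0112
finger_force: 87.8
```

```bash

python3 -m pendant '[0,1,0,0,0,0,6, 0,0,0,0,0,0,6, 0,0,0,0,0,0,6, 0,0,0,0,0,0,6, 0,0,0,0,0,0,6]' 90
python3 -m pendant '[0,1,0,0,0,0,6, 0,0,0,0,0,0,6, 0,0,0,0,0,0,6, 0,0,0,0,0,0,6, 0,0,0,0,0,0,6]' 90

```

```text
t: 11.8
position: [0.5266, -0.0189, 0.1219]
orientation: [-3.136, -0.09, -0.006]
contact_force: [-2.7, 8.5, 7.9]
finger_gap: 0.0107
finger_force: 87.8
t: 12.22
position: [0.5267, -0.0199, 0.122]
orientation: [-3.135, -0.09, -0.006]
contact_force: [-2.2, 8.2, 8.0]
finger_gap: 0.0113
finger_force: 87.9
```

```bash

python3 - <<'E'
from h import *
t=camera("top");s=camera("scene")
save("c4.png",np.hstack([cv2.resize(t["frame"][120:230,220:330],(400,400)),cv2.resize(s["frame"][150:260,255:365],(400,400))]))
E
```

```text
(no output)
```

View pics/c4.png

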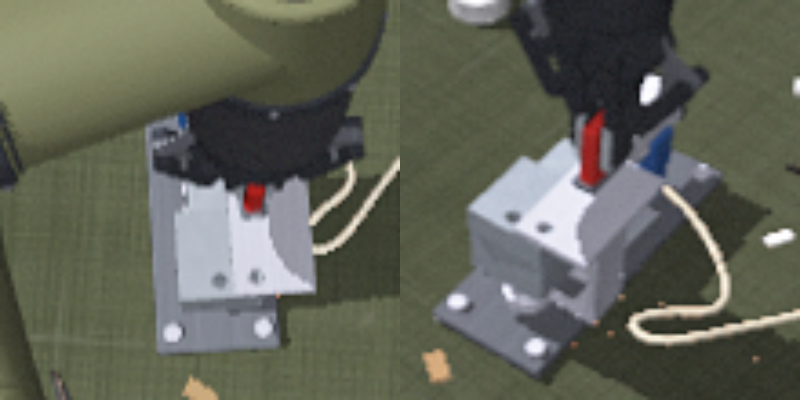

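Holes at left tile (220,280) and (257,275) are about 24 mm apart, so the latch plate is fully pulled. Now I'll lift, carefully at first.

```bash

python3 -m pendant '[0,-1,-2,0,0,0,6, 0,0,-2,0,0,0,6, 0,0,-3,0,0,0,6, 0,0,-3,0,0,0,6, 0,0,0,0,0,0,6]' 110

```

```text
t: 12.73
position: [0.5249, -0.0185, 0.128]
orientation: [-3.135, -0.089, 0.004]
contact_force: [-0.6, 9.4, -5.2]
finger_gap: 0.0105
finger_force: 107.4
```

```bash

python3 -m pendant '[0,0,-4,0,0,0,6, 0,0,-4,0,0,0,6, 0,0,-4,0,0,0,6, 0,0,-4,0,0,0,6, 0,0,-4,0,0,0,6]' 110
python3 -m pendant '[0,0,-5,0,0,0,6, 0,0,-5,0,0,0,6, 0,0,-5,0,0,0,6, 0,0,-5,0,0,0,6, 0,0,-5,0,0,0,6]' 110

```

```text
t: 13.15
position: [0.5246, -0.0186, 0.1474]
orientation: [-3.135, -0.089, 0.006]
contact_force: [-0.9, 8.8, -6.0]
finger_gap: 0.0107
finger_force: 107.6
t: 13.57
position: [0.5252, -0.0215, 0.1746]
orientation: [3.14, 0.088, -0.003]
contact_force: [0.4, -0.5, -5.0]
finger_gap: 0.0107
finger_force: 110.6
```

```bash

python3 -m pendant '[0,0,-10,0,0,0,6, 0,0,-10,0,0,0,6, 0,0,-10,0,0,0,6, 0,0,-10,0,0,0,6, 0,0,-8,0,0,0,6]' 110
python3 -m pendant '[0,-6,0,0,0,0,6, 0,-8,0,0,0,0,6, 0,-8,0,0,0,0,6, 0,-5,0,0,0,0,6, 0,0,0,0,0,0,6]' 110
python3 -m pendant '[0,0,0,0,0,0,6, 0,0,0,0,0,0,6, 0,0,0,0,0,0,6, 0,0,0,0,0,0,6, 0,0,0,0,0,0,6]' 110
python3 - <<'E'
from h import *
rel([.525,.0068,.222],np.radians(2.9))
t=camera("top");s=camera("scene")
save("c5.png",np.hstack([cv2.resize(t["frame"][120:280,210:370],(400,400)),cv2.resize(s["frame"][110:270,220:380],(400,400))]))
E
```

```text
t: 13.98
position: [0.5259, -0.0216, 0.2251]
orientation: [-3.14, -0.088, -0.002]
contact_force: [0.6, -0.2, -4.8]
finger_gap: 0.0108
finger_force: 110.6
t: 14.4
position: [0.5238, 0.0068, 0.2225]
orientation: [3.14, 0.091, -0.002]
contact_force: [0.2, -0.4, -5.4]
finger_gap: 0.0106
finger_force: 110.5
t: 14.82
position: [0.5241, 0.0052, 0.2233]
orientation: [3.14, 0.088, -0.0]
contact_force: [-0.2, -0.6, -5.6]
finger_gap: 0.0104
finger_force: 110.5
t 14.8167 pos [0.5241 0.0052 0.2233] F [-0.2 -0.6 -5.6] gap 0.010409064764092237 ff 110.51560521125793
shift now mm [ 0.9 -1.5  1.3] after turn [ 0.9 -1.5  1.3] turn [0.    0.    0.005]
```

View pics/c5.png

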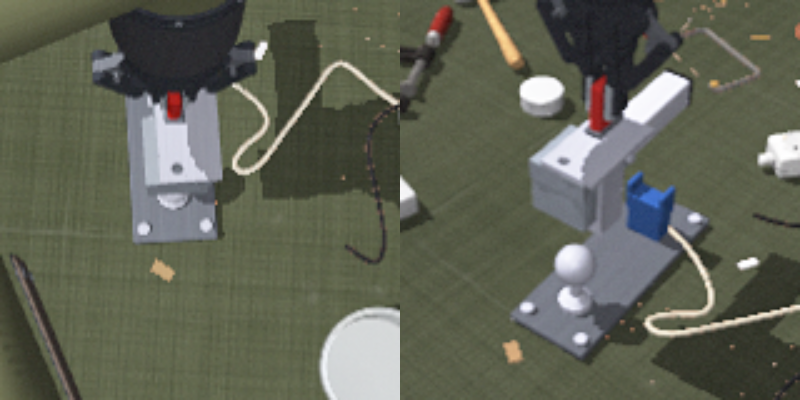

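The tongue hangs level, held by the handle (right tile 600,105), about 10 cm above the bare ball (575,265) and over the mount. I'll hand the job in.

```bash
python3 -c "
from station import workorder
print(workorder.close_job())"
```

```text
the job is handed in; nothing more can be done
None
```

The job is handed in at about 15 s: the pin is in the 86 mm tub, the latch was pulled fully, and the tongue came off the ball and is held roughly level over its mount, about 10 cm up; the doming blocks were not touched.

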